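# Index the filter wheel and load the yellow filter slider

## Robot

A 6-joint arm with a two-finger parallel gripper is mounted at the origin on the work surface. World frame = base frame: x ahead of the robot, y to its left, z up, the work surface at z = 0. Lengths are in mm, angles in rad, forces in N, time in s.
With the tool pointing down it reaches from about 350 to 875 mm from the base axis. Payload 4.2 kg.
Tool frame: the origin (TCP) lies midway between the tips of the shut fingers; the grasp point (between the pads) lies 19 mm behind it (arm.tcp_to_grasp is the distance from the TCP to the grasp point, in mm); z points along the fingers, y is the line along which they close (so a half turn about z gives the same grasp; the last joint's range is limited). The gripper opens to 85 mm and grips with 20 to 120 N. Pads are 22 mm wide; open, the fingers measure 114 mm over their backs; the gripper's body (76 mm by 85 mm) begins 54 mm behind the grasp point. The pads swing forward as they close: fully open they stand 13 mm farther back than shut.
Start: joints at [-1.06, 0.385, 0.008, 0, -1.194, -0.259], TCP at [155.734, -605.265, 231.312] pointing down, gripper open.
Joint ranges: [-3.14, 3.14], [-1.21, 2.06], [-1.07, 1.41], [-3.16, 2.05], [-2.99, -0.16], [-3.1, 3.1]. Speed limits (rad/s): [2.79, 2.79, 3.14, 3.14, 3.14, 3.14].

## Interface

Orientations are given as a unit quaternion [x, y, z, w].
In Python, from bench import arm, get_image gives the robot as it stands.
- The arm moves only by the tool drive_tool, never from a script. Its argument "deltas" is a list of rows, each a list of 2 entries, a list of its own where there are three numbers: the shift along the tool's x, y, z in cm, then the turn, a rotation vector about the tool's x, y, z in degrees. In form: [[[x, y, z], [ax, ay, az]], ...]. A call has 1 to 12 rows; each row shifts and turns the commanded pose from where the row before left it, along the tool's axes as they then stand; what a row does not reach is not made up. A row lasts 1/10 s, in which the tool goes at most 50 mm and 8.59 degrees, less where a joint would pass 70% of its speed; a pose out of reach is approached as far as the arm can. A call with a gripper value outside its range is refused whole. "claw" is the finger opening in cm, from 0 to 8.54, set as the call begins (left out, the last holds). The fingers move at their own pace and stop on an object; the grip force is fixed at half the most. Time passes only in rows, so rows that do not move let the fingers close. It gives the time, the measured TCP pose, the force, the opening and the grip force at its end, in the units of the state.
- arm.read_state(): the state, without advancing time (a new reading comes with each control period).
- get_image(name): name is "scene" or "top" or "wrist"; returns a dict with "img" (420x560x3 uint8, red, green, blue), "fx", "fy", "cx", "cy" (pixels), "eye" and "orientation" of the camera in the world; the wrist camera has in their place "mount" (4x4, takes a point from camera to tool coordinates, whose origin is the TCP and whose axes are the flange's). Camera axes: x right, y down, z forward; pixel columns grow to the right and rows downward; lengths in mm; the calibration is good to about 2 mm. A picture is of the moment at which its call begins: read the wrist's pose just before it. There is no depth.
- arm.job_done(): hands the job in; it is judged then, once.
The state is a dict: "clock": time; "joints": joint angles; "joint_vel": joint speeds; "joint_efforts": joint torques, N m; "position": TCP position; "ee_rot": TCP orientation; "contact_force": force on the tool from outside, world axes, zero at the start; "wrist_torque": the same for the moment, N m; "gripper_width": finger opening in mm; "grasp_force": force on a finger pad.
Only numpy, scipy, OpenCV 4.12 (cv2) and the standard library are available. Lean on these libraries where they do the work, as an engineer would, in place of code of your own. Each camera call takes 0.05 s, during which the arm holds its last target. There are 200 camera calls.

## Task

Turn the microscope's filter wheel one click clockwise (as you face it from the robot) with its black bar knob, so that its empty pocket clicks into the loading gap of the clear guard, and let go of it. Then take the yellow-handled filter slider from the rack and slide it fully home into that pocket, flange flat on the pocket, and leave it there with the wheel still in its click; leave the blue slider, the slide box and the oil bottle where they are.

Things in the scene. Friction and masses are not known exactly. Their poses are not given: they have to be found in the camera images.
- wheel (a joint): filter wheel with six pockets at 62 mm radius, axis tilted 30 deg from vertical to the robot; rad, growing anticlockwise for someone facing it from the robot. Clicks (sprung detent) every 1.047 rad, about 0.15 N m to turn over. At 0 the only empty pocket is in the loading gap at the wheel's upper far edge (12 o'clock, by an orange mark); it starts one click off, near +1.05 (10 o'clock)
- knob_grip (a point): grip point of the black bar knob, on the wheel's axis. z: the axis, out of the face, tilted 30 deg from vertical towards the robot; frame turns with the wheel. Bar 14 mm thick (x), 52 mm long (y), from 24 mm below to 12 mm above this point along z; same line again after half a turn. Pocket tops lie 34 mm, the clear guard's top 22 mm below it along z
- pocket (a point): centre of the empty pocket's mouth; turns with the wheel. x outward from the wheel's axis, y along the slot, z out of the face. Slot 9 (x) x 34 mm (y), 37 mm deep, 2 mm chamfer, in a 26 x 50 mm block. A fixed clear guard, 4 mm thick, top 12 mm above the pockets, covers the five stations outside the loading gap, 44 to 80 mm from the axis
- changer: white fixed housing of the filter wheel, 250 x 200 mm, about 220 mm high, origin under its foot 165 mm below the centre of the wheel's face; x points away from the robot, the face slopes up along it
- slider_yellow: filter slider with yellow handle, upright in the rack. Origin: centre of its blade's foot; z up along it, x across the thickness, y the width. Blade 5 x 30 mm, z 0 to 34 mm; black flange 20 x 46 mm, z 34 to 38; yellow handle 12 (x) x 30 (y) mm, z 38 to 68. 60 g. Fits the pocket either way round
- slider_yellow_seat (a point): centre of the underside of the yellow slider's flange, 34 mm above its foot, axes as the slider's; it coincides with the pocket's mouth when fully home
- rack: grey fixed rack block 60 (x) x 130 (y) mm, 45 mm high, origin under its centre, with two slots 62 mm apart along y in which the two sliders hang by their flanges
- slider_blue: bystander: filter slider like the yellow one, but with a blue handle, in the other slot of the rack
- slide_box: bystander: loose blue and white box for microscope slides, 92 x 112 mm, 36 mm high, origin under its centre
- oil_bottle: bystander: small amber bottle with a black cap, 34 mm across, 70 mm high, origin under its centre

How it is judged:
By the outcome, as a careful person would: the job done as asked, in the order asked, and still so for the second after the job is handed in, with the robot touching nothing.
It also fails if it takes over 53 s, if anything falls off the work surface, if the arm or the gripper's body presses on something with over 40 N, if the wrist force passes 120 N, or if a joint passes its speed limit or range.

## Working session

There is one attempt and no reset: what is moved stays moved. The work goes in short steps, Python scripts to look and compute and a tool call to move; the robot and the scene stay as the last step left them, time stands still between calls to the robot, and variables do not carry over. Pictures are saved under pics/ and viewed, at most 10 in all, crops included, and the job is handed in when it is done.

Besides the shell and the picture viewer there is one more tool, called after "Request:" in YAML: its name, and indented under it one key for each argument. drive_tool: Moves the arm, as the interface text tells. Its arguments: {"type":"object","properties":{"deltas":{"type":"array"},"claw":{"type":"number"}},"required":["deltas"]}

```bash
ls; mkdir -p pics
python3 - <<'E'
from bench import arm, get_image
import cv2,numpy as np
s=arm.read_state(); print(s)
ims=[]
for n in("scene","top"):
    d=get_image(n); cv2.imwrite(f"pics/{n}0.png",d["img"][:,:,::-1]); print(n,{k:v for k,v in d.items() if k!="img"})
d=get_image("wrist");print(d["mount"],d["fx"],d["cx"],d["cy"])
E
```

```text
pics
{'clock': 0.0, 'joints': array([-1.06041478e+00,  3.85557191e-01,  6.59968190e-03, -4.99393175e-04,
       -1.19400593e+00, -2.58609723e-01]), 'joint_vel': array([ 0.00017156,  0.0008754 , -0.00270294,  0.0006951 ,  0.00085507,
       -0.00067934]), 'joint_efforts': array([ 8.19800880e-04, -3.92290735e+01,  1.88396895e+01,  4.18615624e+00,
       -4.72206651e-03,  3.41757918e-06]), 'position': array([ 155.57210352, -604.71091243,  230.21091918]), 'ee_rot': array([-1.25462211e-01,  9.92097780e-01,  1.09149297e-03, -1.91296081e-04]), 'contact_force': array([ 0.18285825, -0.73692759,  0.21846681]), 'wrist_torque': array([-0.00991419,  0.00188885,  0.01995447]), 'grasp_force': 0.0, 'gripper_width': 85.21001394629458}
scene {'fx': 490.04000589913693, 'fy': 490.04000589913693, 'cx': 285.92322655027334, 'cy': 206.2080019118119, 'eye': array([1342.62787443,  -95.20734945,  647.25847318]), 'orientation': array([ 0.67103352,  0.57482184, -0.31189196, -0.3493097 ])}
top {'fx': 402.440694633559, 'fy': 402.440694633559, 'cx': 279.15686172833625, 'cy': 207.8362841298098, 'eye': array([466.87192783,  11.85692927, 911.2341835 ]), 'orientation': array([ 0.70816408, -0.70082514,  0.06360968, -0.05745932])}
[[ 3.87633567e-04 -9.61860964e-01 -2.73538544e-01  6.88023595e+01]
 [ 9.99999924e-01  3.62435780e-04  1.42651592e-04 -1.41071026e+00]
 [-3.80708426e-05 -2.73538578e-01  9.61861032e-01 -1.42326137e+02]
 [ 0.00000000e+00  0.00000000e+00  0.00000000e+00  1.00000000e+00]] 321.08982829792257 280.1391047897526 212.94682659375445
```

View pics/top0.png

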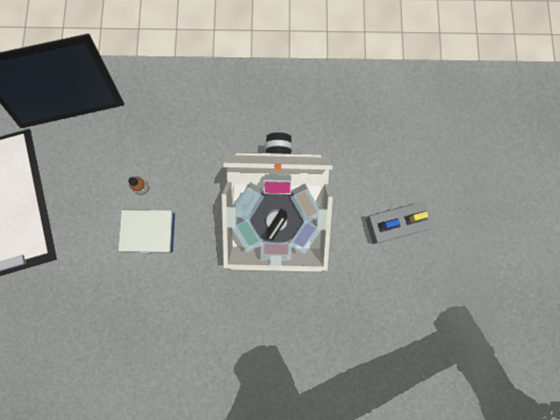

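View pics/scene0.png

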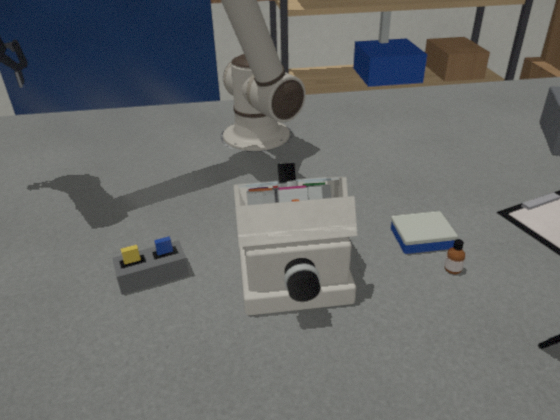

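Top view: the wheel centre lies near (277,222) with the knob bar leaning towards 1 o'clock, and the orange mark is at (278,167). The rack is at (400,222), with the yellow handle at (419,216) and the blue one at (390,225). The scene view agrees.

```bash
cat > h.py <<'E'
import numpy as np, cv2
from scipy.spatial.transform import Rotation as R
from bench import arm, get_image
def cam(name):
    s=arm.read_state(); d=get_image(name)
    if name=="wrist":
        M=d["mount"]; Rt=R.from_quat(s["ee_rot"]).as_matrix()
        Rc=Rt@M[:3,:3]; e=s["position"]+Rt@M[:3,3]
    else: Rc=R.from_quat(d["orientation"]).as_matrix(); e=d["eye"]
    return dict(img=d["img"],f=d["fx"],c=(d["cx"],d["cy"]),R=Rc,e=e,hsv=cv2.cvtColor(d["img"],cv2.COLOR_RGB2HSV))
def ray(c,p):
    v=c["R"]@np.array([(p[0]-c["c"][0])/c["f"],(p[1]-c["c"][1])/c["f"],1]); return c["e"],v/np.linalg.norm(v)
def onz(c,p,z): e,v=ray(c,p); return e+v*(z-e[2])/v[2]
def onplane(c,p,q,n): e,v=ray(c,p); return e+v*((q-e)@n)/(v@n)
def tri(a,p,b,q):
    e1,v1=ray(a,p); e2,v2=ray(b,q)
    t=np.linalg.lstsq(np.c_[v1,-v2],e2-e1,rcond=None)[0]
    A,B=e1+t[0]*v1,e2+t[1]*v2; return (A+B)/2,np.linalg.norm(A-B)
def proj(c,P): v=c["R"].T@(np.asarray(P,float)-c["e"]); return v[:2]/v[2]*c["f"]+c["c"]
def blob(m,roi=None):
    m=m.astype(np.uint8)
    if roi: k=np.zeros_like(m); x0,y0,x1,y1=roi; k[y0:y1,x0:x1]=1; m=m*k
    n,l,st,ce=cv2.connectedComponentsWithStats(m)
    i=1+np.argmax(st[1:,4]); pts=np.argwhere(l==i)[:,::-1].astype(np.float32)
    return ce[i],st[i],cv2.minAreaRect(pts)
def col(c,lo,hi): return cv2.inRange(c["hsv"],np.array(lo),np.array(hi))>0
def delta(pos,Rt):  # shift in tool axes (cm) and rotvec (deg) from now to target
    s=arm.read_state(); R0=R.from_quat(s["ee_rot"])
    return R0.inv().apply(pos-s["position"])/10, (R0.inv()*R.from_matrix(Rt)).as_rotvec(degrees=True)
E
python3 - <<'E'
from h import *
np.set_printoptions(precision=1,suppress=True)
t=cam("top"); s=cam("scene")
Y=((20,120,120),(35,255,255)); B=((105,150,60),(130,255,255)); O=((3,150,150),(15,255,255))
for nm,k,rt,rs,z in(("yel",Y,(360,190,450,260),(100,220,200,290),79),("blue",B,(360,190,450,260),(100,220,200,290),79),("or",O,(260,150,300,180),(280,190,310,210),220)):
    a=blob(col(t,*k),rt); b=blob(col(s,*k),rs)
    print(nm,a[0],a[1],a[2],b[0],"onz",onz(t,a[0],z),"tri",*tri(t,a[0],s,b[0]))
d=(t["hsv"][:,:,2]<45); a=blob(d,(262,205,295,242)); print("knob",a, onz(t,a[0],205))
for p in((224,268),(327,270)): print(onz(t,p,100))
for p in((221,166),(332,168)): print(onz(t,p,220))
cv2.imwrite("pics/crop.png",cv2.resize(t["img"][140:285,210:440,::-1],None,fx=3.4,fy=3.4,interpolation=cv2.INTER_CUBIC))
E
```

```text
yel [419.6 215.8] [412 212  16   9  87] ((419.0999755859375, 215.79998779296875), (6.008328437805176, 16.12761688232422), 71.56505584716797) [130.1 253.7] onz [ 597.3 -289.7   79. ] tri [ 599.2 -292.4   65.9] 3.7393909902963784
blue [391.8 223.3] [385 219  15   9  82] ((391.94122314453125, 223.26470947265625), (5.820855140686035, 13.824529647827148), 75.96376037597656) [162.6 246.2] onz [ 580.9 -230.6   79. ] tri [ 583.1 -233.7   63.1] 2.934629786055066Traceback (most recent call last):
  File "<stdin>", line 6, in <module>
  File "h.py", line 24, in blob
    i=1+np.argmax(st[1:,4]); pts=np.argwhere(l==i)[:,::-1].astype(np.float32)
        ~~~~~~~~~^^^^^^^^^^
    return _wrapfunc(a, 'argmax', axis=axis, out=out, **kwds)
    return bound(*args, **kwds)
ValueError: attempt to get argmax of an empty sequence
```

Run:
```python
from h import *
np.set_printoptions(precision=1,suppress=True)
t=cam("top")
a=blob(col(t,(3,120,120),(16,255,255)),(265,155,292,180)); print("or",a[0],a[1],onz(t,a[0],220))
d=(t["hsv"][:,:,2]<45); a=blob(d,(262,205,295,242)); print("knob",a, onz(t,a[0],205))
for p in((224,268),(327,270)): print(onz(t,p,100))
for p in((221,166),(332,168)): print(onz(t,p,220))
cv2.imwrite("pics/crop.png",cv2.resize(t["img"][140:285,210:440,::-1],None,fx=3.4,fy=3.4,interpolation=cv2.INTER_CUBIC))
```

```text
or [277.4 166.6] [275 164   6   6  35] [660.9  10.2 220. ]
knob (array([275.5, 221.7]), array([267, 210,  19,  28, 139], dtype=int32), ((275.73077392578125, 224.15383911132812), (8.59785270690918, 31.063207626342773), 33.6900634765625)) [564.2  12.5 205. ]
[484.5 114.1 100. ]
[482.6 -91.2 100. ]
[660.7 110.2 220. ]
[659.4 -86.8 220. ]
```

View pics/crop.png

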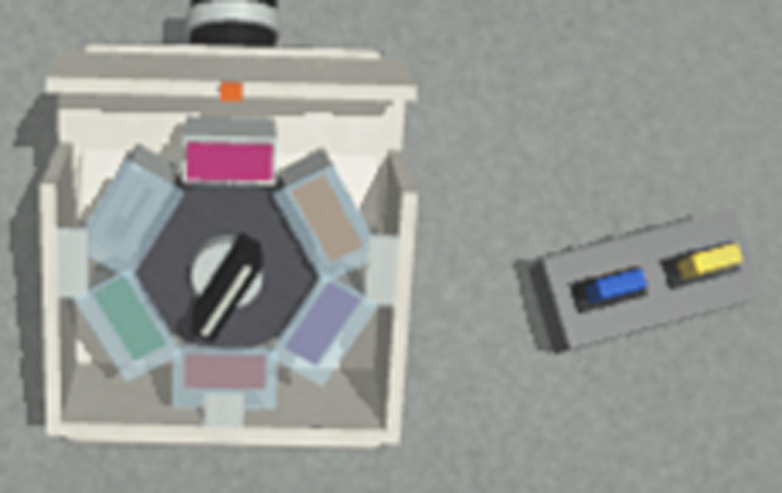

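```bash
cat >> h.py <<'E'
def axisframe(yaw=0.0,theta=-120,tilt=30):
    # tool rotation facing the wheel; theta: tool y, anticlockwise from wheel-up
    Z=R.from_euler('z',yaw,degrees=True).as_matrix(); t=np.radians(tilt); th=np.radians(theta)
    u=Z@[np.cos(t),0,np.sin(t)]; l=Z@[0,1,0]; a=Z@[-np.sin(t),0,np.cos(t)]
    y=np.cos(th)*u+np.sin(th)*l; return np.c_[np.cross(y,-a),y,-a]
def plan(pos,Rt,n,pose=None,show=True):
    s=arm.read_state(); p,Q=pose or (s["position"],R.from_quat(s["ee_rot"]))
    T=R.from_matrix(Rt); w=(Q.inv()*T).as_rotvec(); p0,Q0=p,Q; rows=[]
    for k in range(1,n+1):
        pt=p0+(pos-p0)*k/n; Qt=Q0*R.from_rotvec(w*k/n)
        d=np.round(Q.inv().apply(pt-p)/10,2); r=np.round((Q.inv()*Qt).as_rotvec(degrees=True),1)
        p=p+Q.apply(d*10); Q=Q*R.from_rotvec(r,degrees=True); rows.append([d.tolist(),r.tolist()])
    if show: print(str(rows).replace(' ','').replace('-0.0,','0,').replace('0.0','0').replace('-0]','0]'))
    return p,Q
E
python3 - <<'E'
from h import *
p=plan(np.array([520,12,275]),axisframe(),18); print(p[0])
E
```

```text
[[[-2.81,2.82,-0.24],[2.1,-0.3,-7.3]],[[-3.15,2.42,-0.33],[2.1,-0.3,-7.3]],[[-3.44,1.99,-0.38],[2.1,-0.3,-7.4]],[[-3.66,1.52,-0.44],[2.1,-0.2,-7.3]],[[-3.83,1.03,-0.46],[2.1,-0.3,-7.3]],[[-3.92,0.51,-0.48],[2.1,-0.3,-7.3]],[[-3.97,-01,-0.46],[2.1,-0.3,-7.3]],[[-3.93,-0.53,-0.43],[2.1,-0.3,-7.4]],[[-3.83,-1.04,-0.39],[2.1,-0.3,-7.3]],[[-3.66,-1.54,-0.31],[2.1,-0.2,-7.3]],[[-3.44,-2.0,-0.24],[2.1,-0.3,-7.3]],[[-3.17,-2.43,-0.14],[2.1,-0.3,-7.3]],[[-2.82,-2.81,-03],[2.1,-0.3,-7.4]],[[-2.44,-3.16,09],[2.1,-0.3,-7.3]],[[-2.02,-3.43,0.23],[2.1,-0.3,-7.3]],[[-1.57,-3.65,0.37],[2.1,-0.3,-7.3]],[[-1.09,-3.8,0.51],[2.1,-0.2,-7.3]],[[-0.59,-3.89,0.65],[2.1,-0.3,-7.4]]]
[520.00712746  11.95767216 275.046546  ]
```

Request:
drive_tool:
  deltas:
    - [[-2.81,2.82,-0.24],[2.1,-0.3,-7.3]]
    - [[-3.15,2.42,-0.33],[2.1,-0.3,-7.3]]
    - [[-3.44,1.99,-0.38],[2.1,-0.3,-7.4]]
    - [[-3.66,1.52,-0.44],[2.1,-0.2,-7.3]]
    - [[-3.83,1.03,-0.46],[2.1,-0.3,-7.3]]
    - [[-3.92,0.51,-0.48],[2.1,-0.3,-7.3]]
    - [[-3.97,-0.01,-0.46],[2.1,-0.3,-7.3]]
    - [[-3.93,-0.53,-0.43],[2.1,-0.3,-7.4]]
    - [[-3.83,-1.04,-0.39],[2.1,-0.3,-7.3]]
    - [[-3.66,-1.54,-0.31],[2.1,-0.2,-7.3]]
    - [[-3.44,-2.0,-0.24],[2.1,-0.3,-7.3]]
    - [[-3.17,-2.43,-0.14],[2.1,-0.3,-7.3]]

```text
clock: 1.5
position: [399.0, -192.2, 261.0]
ee_rot: [0.771, -0.604, 0.193, -0.052]
contact_force: [1.0, -1.3, 0.1]
gripper_width: 85.5
grasp_force: 0.0
```

Request:
drive_tool:
  deltas:
    - [[-2.82,-2.81,-0.03],[2.1,-0.3,-7.4]]
    - [[-2.44,-3.16,0.09],[2.1,-0.3,-7.3]]
    - [[-2.02,-3.43,0.23],[2.1,-0.3,-7.3]]
    - [[-1.57,-3.65,0.37],[2.1,-0.3,-7.3]]
    - [[-1.09,-3.8,0.51],[2.1,-0.2,-7.3]]
    - [[-0.59,-3.89,0.65],[2.1,-0.3,-7.4]]
    - [[0,0,0],[0,0,0]]
    - [[0,0,0],[0,0,0]]
    - [[0,0,0],[0,0,0]]

```text
clock: 2.4
position: [519.4, 11.3, 274.8]
ee_rot: [0.933, -0.25, 0.25, -0.066]
contact_force: [0.4, -0.7, -0.3]
gripper_width: 85.3
grasp_force: 0.0
```

```bash
sed -i "s/print(str(rows).*/print(str(rows).replace(' ',''))/" h.py
python3 - <<'E'
from h import *
s=arm.read_state(); print(s["position"],np.round(R.from_quat(s["ee_rot"]).as_matrix()-axisframe(),3),s["joints"],s["contact_force"])
c=cam("wrist"); cv2.imwrite("pics/w1.png",c["img"][:,:,::-1]); np.save("w1.npy",c,allow_pickle=True)
E
```

```text
[519.42326133  11.25884324 274.83317388] [[-0.    -0.001 -0.   ]
 [-0.     0.    -0.001]
 [ 0.     0.001 -0.   ]] [ 0.43013856 -0.07180324 -0.69905734  0.44925703 -0.50385169  0.2691769 ] [ 0.40253613 -0.68196499 -0.31643604]
```

View pics/w1.png

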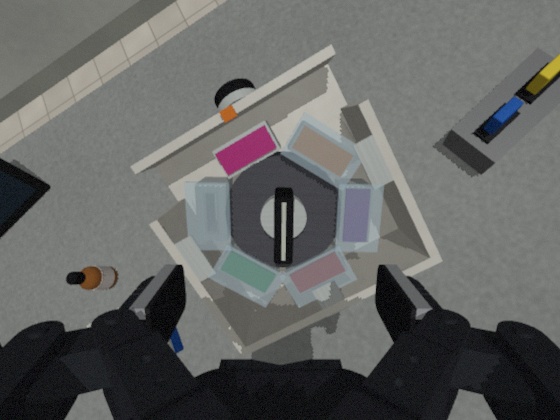

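Wrist view: the bar knob stands upright in the image, x 275–293 and y 187–267, with a white stripe at x≈284. The empty pocket is at (208,215), the orange mark at (229,114) and the yellow handle at the upper right corner.

Run:
```python
from h import *
c=cam("wrist"); g=c["hsv"][:,:,2]
print("row225",list(zip(range(268,300),g[225,268:300])))
print("col278",g[180:275,278].tolist()); print("col284",g[180:275,284].tolist()); print("col290",g[180:275,290].tolist())
```

```text
row225 [(268, np.uint8(163)), (269, np.uint8(164)), (270, np.uint8(163)), (271, np.uint8(165)), (272, np.uint8(163)), (273, np.uint8(146)), (274, np.uint8(78)), (275, np.uint8(19)), (276, np.uint8(15)), (277, np.uint8(29)), (278, np.uint8(28)), (279, np.uint8(23)), (280, np.uint8(26)), (281, np.uint8(115)), (282, np.uint8(165)), (283, np.uint8(168)), (284, np.uint8(169)), (285, np.uint8(144)), (286, np.uint8(57)), (287, np.uint8(18)), (288, np.uint8(28)), (289, np.uint8(24)), (290, np.uint8(20)), (291, np.uint8(23)), (292, np.uint8(37)), (293, np.uint8(117)), (294, np.uint8(165)), (295, np.uint8(163)), (296, np.uint8(161)), (297, np.uint8(161)), (298, np.uint8(163)), (299, np.uint8(160))]
col278 [71, 75, 75, 74, 69, 72, 72, 49, 17, 17, 18, 13, 16, 1, 16, 21, 16, 18, 31, 26, 22, 23, 26, 23, 19, 31, 25, 23, 28, 30, 19, 27, 21, 19, 28, 24, 17, 14, 24, 31, 22, 28, 26, 22, 23, 28, 33, 29, 23, 26, 25, 23, 24, 24, 15, 20, 21, 26, 28, 23, 25, 20, 20, 20, 23, 20, 12, 21, 26, 21, 30, 24, 18, 11, 28, 25, 17, 27, 28, 19, 23, 22, 18, 24, 32, 47, 55, 75, 98, 111, 114, 116, 134, 148, 152]
col284 [75, 73, 74, 75, 75, 73, 71, 54, 23, 18, 14, 15, 7, 16, 13, 20, 14, 17, 19, 20, 19, 21, 100, 153, 166, 167, 164, 166, 167, 166, 166, 166, 168, 166, 167, 167, 169, 167, 165, 168, 169, 167, 167, 168, 167, 169, 167, 168, 165, 166, 167, 166, 167, 166, 168, 167, 167, 167, 168, 166, 167, 168, 167, 166, 168, 161, 157, 156, 156, 159, 159, 156, 157, 155, 157, 156, 158, 156, 155, 157, 121, 43, 17, 20, 42, 45, 46, 99, 122, 122, 122, 135, 143, 143, 151]
col290 [70, 73, 74, 69, 73, 77, 74, 57, 25, 10, 9, 18, 15, 20, 12, 8, 12, 25, 31, 17, 25, 26, 16, 31, 19, 15, 23, 19, 23, 27, 29, 25, 27, 27, 31, 25, 15, 28, 27, 20, 24, 24, 26, 24, 21, 20, 30, 17, 16, 25, 22, 24, 20, 21, 26, 23, 28, 24, 27, 28, 26, 26, 21, 26, 15, 25, 20, 27, 26, 20, 21, 25, 23, 22, 17, 17, 28, 24, 22, 24, 15, 22, 12, 28, 47, 69, 76, 101, 114, 117, 132, 146, 149, 139, 125]
```

Request:
drive_tool:
  deltas:
    - [[-1.5,0,0],[0,0,0]]
    - [[-1.5,0,0],[0,0,0]]
    - [[-1.5,0,0],[0,0,0]]
    - [[-1.5,0,0],[0,0,0]]
    - [[0,0,0],[0,0,0]]
    - [[0,0,0],[0,0,0]]

```text
clock: 3.1
position: [475.1, 41.4, 249.5]
ee_rot: [0.933, -0.25, 0.251, -0.067]
contact_force: [-0.8, -0.7, 0.3]
gripper_width: 85.4
grasp_force: 0.0
```

Run:
```python
from h import *
c=cam("wrist"); np.save("w2.npy",c,allow_pickle=True); g=c["hsv"][:,:,2]; cv2.imwrite("pics/w2.png",c["img"][:,:,::-1])
print(arm.read_state()["position"])
a=blob((g>100)&(c["hsv"][:,:,1]<90),(276,60,293,210)); print(a[1])
for x in(278,284,290): print(x,g[70:215,x].tolist())
w=np.load("w1.npy",allow_pickle=True).item()
for n,k,z in((("w1"),w,0),("w2",c,0)):
    m=col(k,(3,150,120),(16,255,255)); m[260:]=0; m[:,:190]=0;m[:,350:]=0; print(n,"or",blob(m)[:2])
```

```text
[475.49442564  41.55216668 249.79022283]
[282 114   6  67 349]
278 [178, 167, 129, 87, 75, 79, 78, 79, 80, 76, 76, 78, 79, 82, 73, 75, 78, 77, 77, 77, 78, 73, 77, 77, 79, 79, 78, 76, 78, 75, 79, 77, 77, 76, 74, 78, 78, 60, 31, 27, 30, 34, 29, 35, 21, 35, 33, 33, 30, 29, 35, 28, 35, 34, 33, 36, 32, 26, 28, 33, 24, 32, 31, 29, 19, 28, 29, 30, 31, 28, 32, 27, 30, 28, 27, 25, 23, 31, 29, 26, 30, 23, 33, 34, 28, 29, 28, 30, 32, 29, 25, 29, 28, 26, 28, 30, 27, 29, 27, 24, 25, 28, 24, 30, 23, 28, 29, 33, 32, 30, 25, 22, 25, 28, 18, 23, 44, 47, 44, 52, 52, 47, 44, 49, 49, 51, 46, 53, 47, 48, 50, 52, 61, 82, 109, 128, 144, 150, 149, 150, 151, 150, 150, 152, 153]
284 [183, 185, 175, 167, 178, 186, 181, 136, 55, 48, 51, 48, 51, 67, 72, 78, 78, 76, 77, 76, 77, 79, 77, 81, 74, 74, 77, 80, 77, 78, 78, 77, 77, 78, 76, 76, 80, 60, 33, 25, 31, 28, 28, 74, 145, 173, 173, 176, 173, 172, 172, 172, 172, 172, 171, 172, 174, 172, 171, 171, 172, 170, 171, 170, 172, 169, 171, 171, 172, 172, 171, 171, 171, 171, 170, 170, 171, 170, 170, 171, 170, 172, 172, 169, 169, 169, 169, 171, 172, 168, 171, 169, 167, 169,
[... 317 characters left out ...]
55, 73, 78, 78, 78, 82, 81, 75, 77, 78, 76, 82, 76, 76, 81, 80, 79, 79, 78, 59, 27, 25, 29, 32, 32, 32, 35, 34, 35, 35, 26, 34, 34, 30, 35, 36, 31, 32, 37, 31, 34, 31, 34, 33, 29, 28, 32, 34, 34, 34, 30, 33, 30, 33, 32, 22, 32, 31, 35, 29, 27, 33, 38, 35, 32, 30, 29, 32, 31, 26, 30, 28, 32, 25, 34, 30, 30, 23, 23, 32, 30, 26, 29, 21, 29, 26, 24, 23, 24, 25, 28, 19, 22, 20, 22, 30, 28, 29, 45, 52, 53, 48, 48, 50, 49, 49, 53, 45, 44, 47, 47, 49, 51, 55, 68, 98, 128, 144, 148, 151, 149, 151, 143, 141, 144, 148, 150]
w1 or (array([227.9005848 , 113.64912281]), array([220, 105,  17,  18, 171], dtype=int32))
w2 or (array([225.52657005,  35.01449275]), array([217,  25,  18,  21, 207], dtype=int32))
```

View pics/w2.png

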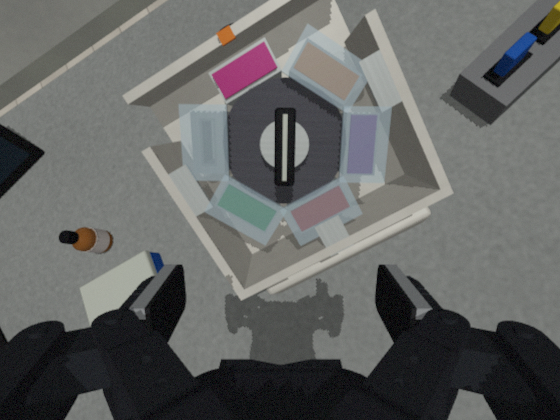

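w2: the bar is at x 275–295, y 107–185, with the stripe at y 113–181. Orange mark at (226,35).

Run:
```python
from h import *
np.set_printoptions(precision=1,suppress=True)
a=np.load("w1.npy",allow_pickle=True).item(); b=np.load("w2.npy",allow_pickle=True).item()
def sc(c,y0,y1):
    g=c["hsv"][:,:,2]; r=[]
    for y in(y0,y1): w=np.clip(g[y,278:291].astype(float)-30,0,None); r.append((w*np.arange(278,291)).sum()/w.sum())
    return r
A=sc(a,206,255); B=sc(b,120,175); print(A,B)
P1,e1=tri(a,(A[0],201.6),b,(B[0],113.5)); P2,e2=tri(a,(A[1],260.5),b,(B[1],180.8))
print(P1,e1,P2,e2,np.linalg.norm(P1-P2)); d=(P1-P2)/np.linalg.norm(P1-P2)
F=axisframe(); print("dir in tool",F.T@d)
top=(P1+P2)/2; grip=top-12*np.array([-.5,0,.866]); print("top",top,"grip",grip, "tool-from-w1", F.T@(grip-np.array([519.4,11.3,274.8])))
O,e=tri(a,(227.9,113.6),b,(225.5,35.0)); print("orange",O,e)
# housing rims: front edges etc. bar ends of top face
t=cam("top"); print("proj top", proj(t,top), proj(t,P1),proj(t,P2))
```

```text
[np.float64(283.47923322683704), np.float64(282.93793103448274)] [np.float64(284.6363636363636), np.float64(283.9072948328267)]
[569.1   0.3 214.2] 0.10181548941523276 [535.3  22.7 196.6] 0.13864440670510625 44.20376403684181
dir in tool [1. 0. 0.]
top [552.2  11.5 205.4] grip [558.2  11.5 195. ] tool-from-w1 [-5.6  3.  88.5]
orange [665.3   9.9 198.4] 0.14384877513982922
proj top [276.  228.4] [282.5 218.3] [269.6 238.4]
```

Request:
drive_tool:
  deltas:
    - [[1.33,0.08,1.0],[0,0,0]]
    - [[1.33,0.08,1.0],[0,0,0]]
    - [[1.33,0.07,1.0],[0,0,0]]
    - [[1.34,0.07,1.0],[0,0,0]]
    - [[0,0,1.65],[0,0,0]]
    - [[0,0,1.65],[0,0,0]]
    - [[0,0,1.65],[0,0,0]]
    - [[0,0,1.6],[0,0,0]]
    - [[0,0,0],[0,0,0]]
    - [[0,0,0],[0,0,0]]
  claw: 8.5

```text
clock: 4.2
position: [567.9, 12.1, 186.2]
ee_rot: [0.934, -0.25, 0.247, -0.066]
contact_force: [-0.5, 1.1, -0.1]
gripper_width: 84.9
grasp_force: 0.0
```

Run:
```python
from h import *
np.set_printoptions(precision=1,suppress=True)
s=arm.read_state(); Q=R.from_quat(s["ee_rot"]); print(s["position"],s["contact_force"],"want grip in tool (0,0,-17):",Q.inv().apply(np.array([558.2,11.5,195])-s["position"]))
```

```text
[567.9  12.1 186.2] [-0.5  1.1 -0.1] want grip in tool (0,0,-17): [ -3.2   2.6 -12.4]
```

Request:
drive_tool:
  deltas:
    - [[-0.15,0.13,0.2],[0,0,0]]
    - [[-0.15,0.13,0.2],[0,0,0]]
    - [[0,0,0],[0,0,0]]
    - [[0,0,0],[0,0,0]]

```text
clock: 4.6
position: [565.9, 11.9, 183.6]
ee_rot: [0.935, -0.25, 0.244, -0.065]
contact_force: [-0.4, 0.4, -0.1]
gripper_width: 85.0
grasp_force: 0.0
```

Run:
```python
from h import *
np.set_printoptions(precision=2,suppress=True)
s=arm.read_state(); Q=R.from_quat(s["ee_rot"]); print(s["position"],s["contact_force"],"want grip in tool (0,0,-17):",Q.inv().apply(np.array([558.2,11.5,195])-s["position"]), Q.as_matrix()-axisframe(), s["joint_vel"])
```

```text
[565.93  11.9  183.62] [-0.45  0.38 -0.12] want grip in tool (0,0,-17): [ -0.82   0.93 -13.71] [[ 0.01 -0.   -0.01]
 [ 0.   -0.   -0.  ]
 [-0.01  0.01 -0.01]] [-0.  0. -0.  0.  0. -0.]
```

Run:
```python
from h import *
s=arm.read_state(); print(s["joints"].round(3),s["joint_efforts"].round(1)); print(axisframe()[:,2],R.from_quat(s["ee_rot"]).as_matrix()[:,2])
```

```text
[ 0.262  0.12  -0.856  0.916 -0.161 -0.091] [  0.  -21.7  15.3   1.7   0.4   0. ]
[ 0.5       -0.        -0.8660254] [ 4.89472121e-01 -2.38673704e-05 -8.72018946e-01]
```

Joint 5 is just at its limit. The pose is only 0.7° and about 1 mm off, so it is good enough, and turning about the tool's z is a pure joint-6 motion. I close on the knob here.

Request:
drive_tool:
  deltas:
    - [[0,0.08,0],[0,0,0]]
    - [[0,0,0],[0,0,0]]
    - [[0,0,0],[0,0,0]]
    - [[0,0,0],[0,0,0]]
    - [[0,0,0],[0,0,0]]
    - [[0,0,0],[0,0,0]]
    - [[0,0,0],[0,0,0]]
    - [[0,0,0],[0,0,0]]
    - [[0,0,0],[0,0,0]]
  claw: 0.8

```text
clock: 5.5
position: [565.9, 11.5, 183.5]
ee_rot: [0.935, -0.25, 0.244, -0.066]
contact_force: [-2.4, 4.2, 2.0]
gripper_width: 13.1
grasp_force: 59.6
```

Request:
drive_tool:
  deltas:
    - [[0,0,0],[0,0,5]]
    - [[0,0,0],[0,0,5]]
    - [[0,0,0],[0,0,5]]
    - [[0,0,0],[0,0,5]]
    - [[0,0,0],[0,0,5]]
    - [[0,0,0],[0,0,5]]
    - [[0,0,0],[0,0,5]]
    - [[0,0,0],[0,0,5]]
    - [[0,0,0],[0,0,5]]
    - [[0,0,0],[0,0,5]]
    - [[0,0,0],[0,0,5]]
    - [[0,0,0],[0,0,5]]

```text
clock: 6.7
position: [564.3, 10.5, 182.6]
ee_rot: [-0.683, 0.685, -0.178, 0.178]
contact_force: [-8.4, 1.6, 3.9]
gripper_width: 13.0
grasp_force: 60.4
```

Request:
drive_tool:
  deltas:
    - [[0,0,0],[0,0,0]]
    - [[0,0,0],[0,0,0]]
    - [[0,0,0],[0,0,0]]

```text
clock: 7.0
position: [564.4, 10.5, 182.6]
ee_rot: [-0.684, 0.684, -0.178, 0.178]
contact_force: [-8.7, 1.8, 2.7]
gripper_width: 13.2
grasp_force: 60.4
```

Run:
```python
from h import *
np.set_printoptions(precision=3,suppress=True)
s=arm.read_state(); Q=R.from_quat(s["ee_rot"]); M=Q.as_matrix(); print(s["position"],s["contact_force"],s["joints"],s["wrist_torque"]); print(M)
y=M[:,1];print("theta",np.degrees(np.arctan2(y[1],y@[.866,0,.5])))
```

```text
[564.353  10.501 182.621] [-8.696  1.821  2.72 ] [ 0.261  0.119 -0.858  0.912 -0.16  -1.135] [0.948 1.754 0.367]
[[-0.    -0.873  0.488]
 [-1.    -0.    -0.   ]
 [ 0.    -0.488 -0.873]]
theta -179.9958533683657
```

Request:
drive_tool:
  deltas:
    - [[0,0,0],[0,0,0]]
    - [[0,0,0],[0,0,0]]
    - [[0,0,0],[0,0,0]]
    - [[0,0,0],[0,0,0]]
    - [[0,0,0],[0,0,0]]
    - [[0,0,-1],[0,0,0]]
    - [[0,0,-2],[0,0,0]]
    - [[0,0,-3],[0,0,0]]
    - [[0,0,-3],[0,0,0]]
    - [[0,0,0],[0,0,0]]
    - [[0,0,0],[0,0,0]]
  claw: 6

```text
clock: 8.1
position: [521.6, 11.2, 262.3]
ee_rot: [0.684, -0.684, 0.179, -0.179]
contact_force: [-0.1, 0.0, -0.2]
gripper_width: 59.9
grasp_force: 0.0
```

Run:
```python
from h import *
np.set_printoptions(precision=3,suppress=True)
s=arm.read_state(); print(s["position"],s["joints"],s["contact_force"])
c=cam("wrist"); np.save("w3.npy",c,allow_pickle=True); cv2.imwrite("pics/w3.png",c["img"][:,:,::-1])
```

```text
[521.632  11.232 262.306] [ 0.423 -0.051 -0.709  0.448 -0.481 -0.776] [-0.119  0.007 -0.238]
```

View pics/w3.png

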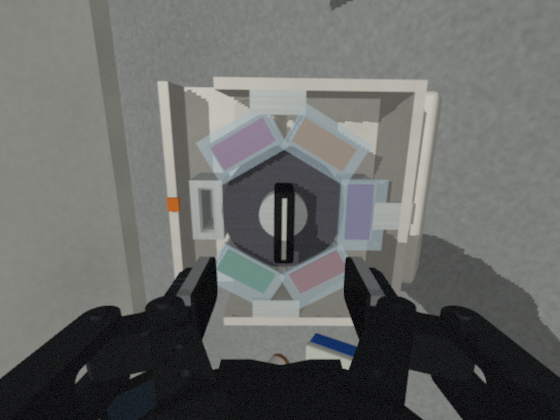

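w3: the empty pocket, slot at about (206,210), is in the gap beside the orange mark at (173,204). The bar lies along the tool x.

Run:
```python
from h import *
np.set_printoptions(precision=1,suppress=True)
c=np.load("w3.npy",allow_pickle=True).item(); a=np.array([-.5,0,.866]); u=np.array([.866,0,.5])
grip=np.array([558.2,11.5,195]); n=a
hs=c["hsv"]; g=hs[:,:,2]
for y in (190,200,210,220,230): print(y,g[y,188:230].tolist())
for x in (203,206,209): print(x,g[174:246,x].tolist())
a_=blob((g>100)&(hs[:,:,1]<90),(277,190,291,262)); print(a_[0],a_[1])
top=onplane(c,a_[0],grip+12*a,a); print("knob top",top, "expected",grip+12*a)
m=grip-34*a+62*u; print("mouth pred",m,proj(c,m))
for sx in(-4.5,4.5):
  for sy in(-17,17): print(proj(c,m+sx*u+np.array([0,sy,0])), end=" ")
o=col(c,(3,150,120),(16,255,255)); ob=blob(o,(160,190,190,220)); print("orange px",ob[0], proj(c,[665.3,9.9,198.4]))
```

```text
190 [98, 130, 162, 169, 171, 170, 167, 171, 170, 159, 137, 127, 121, 106, 97, 95, 97, 98, 100, 103, 102, 109, 124, 138, 152, 162, 169, 174, 172, 174, 173, 171, 173, 161, 127, 83, 79, 80, 74, 79, 71, 75]
200 [96, 105, 140, 164, 169, 168, 167, 168, 169, 166, 151, 129, 120, 109, 89, 82, 90, 81, 85, 84, 81, 87, 101, 124, 139, 158, 164, 171, 170, 173, 174, 173, 170, 165, 139, 84, 75, 73, 77, 80, 80, 79]
210 [93, 92, 114, 150, 166, 169, 170, 165, 166, 170, 164, 145, 127, 124, 100, 84, 85, 83, 86, 79, 84, 83, 93, 112, 127, 152, 163, 167, 169, 171, 173, 173, 170, 152, 121, 98, 76, 81, 78, 78, 82, 74]
220 [93, 93, 93, 121, 156, 166, 167, 165, 164, 166, 169, 158, 133, 127, 112, 92, 86, 85, 84, 84, 87, 90, 96, 95, 99, 127, 155, 162, 166, 168, 170, 170, 170, 168, 164, 129, 82, 77, 75, 81, 79, 81]
230 [92, 95, 92, 101, 134, 161, 167, 167, 165, 164, 165, 165, 151, 132, 129, 129, 129, 132, 138, 140, 142, 146, 148, 149, 152, 154, 158, 161, 164, 169, 169, 169, 171, 169, 169, 154, 111, 85, 81, 79, 78, 76]
203 [108, 108, 111, 111, 112, 111, 144, 166, 171, 170, 170, 169, 169, 160, 142, 123, 95, 86, 87, 
[... 419 characters left out ...]
 83, 84, 84, 85, 84, 83, 83, 85, 93, 94, 94, 107, 109, 121, 138, 141, 151, 163, 166, 164, 164, 164, 160, 147, 131, 130, 128, 129, 127, 127]
209 [113, 110, 109, 111, 111, 113, 148, 169, 172, 170, 171, 171, 171, 165, 156, 135, 109, 92, 96, 95, 88, 90, 88, 91, 88, 90, 87, 86, 84, 85, 86, 83, 88, 82, 84, 84, 83, 85, 84, 83, 81, 85, 84, 80, 85, 83, 90, 95, 99, 93, 92, 97, 103, 109, 112, 129, 146, 149, 157, 165, 167, 168, 168, 167, 165, 146, 131, 131, 129, 130, 129, 129]
[283.8 226.9] [281 198   6  61 290]
knob top [551.6   9.3 205.1] expected [552.2  11.5 205.4]
mouth pred [628.9  11.5 196.6] [205.7 211.8]
[210.  191.4] [212.4 231.6] [198.7 191.4] [201.5 231.6] orange px [173. 204.] [171.9 204.9]
```

```bash
cat >> h.py <<'E'
def down(yaw_y): # tool down, tool y at world yaw (deg)
    t=np.radians(yaw_y); y=np.array([np.cos(t),np.sin(t),0]); z=np.array([0,0,-1.]); return np.c_[np.cross(y,z),y,z]
def slerp(A,B,f): A=R.from_matrix(A);B=R.from_matrix(B); return (A*R.from_rotvec((A.inv()*B).as_rotvec()*f)).as_matrix()
E
python3 - <<'E'
from h import *
s=arm.read_state(); A=R.from_quat(s["ee_rot"]).as_matrix(); B=down(195.5)
p=plan(np.array([545,-130,275]),slerp(A,B,.5),4)
plan(np.array([597.,-290,175]),B,5,pose=p)
E
```

```text
[[[3.52,-0.68,-0.01],[-3.6,-0.5,-1.9]],[[3.54,-0.56,-0.08],[-3.7,-0.5,-1.9]],[[3.56,-0.44,-0.15],[-3.6,-0.5,-1.9]],[[3.57,-0.31,-0.2],[-3.6,-0.5,-1.9]]]
[[[3.27,-0.06,2.14],[-2.9,-0.4,-1.5]],[[3.3,-0.08,2.12],[-2.9,-0.4,-1.5]],[[3.3,-0.09,2.09],[-2.9,-0.4,-1.5]],[[3.33,-0.12,2.06],[-2.9,-0.4,-1.5]],[[3.34,-0.13,2.03],[-2.9,-0.4,-1.5]]]
```

Request:
drive_tool:
  deltas:
    - [[3.52,-0.68,-0.01],[-3.6,-0.5,-1.9]]
    - [[3.54,-0.56,-0.08],[-3.7,-0.5,-1.9]]
    - [[3.56,-0.44,-0.15],[-3.6,-0.5,-1.9]]
    - [[3.57,-0.31,-0.2],[-3.6,-0.5,-1.9]]
    - [[3.27,-0.06,2.14],[-2.9,-0.4,-1.5]]
    - [[3.3,-0.08,2.12],[-2.9,-0.4,-1.5]]
    - [[3.3,-0.09,2.09],[-2.9,-0.4,-1.5]]
    - [[3.33,-0.12,2.06],[-2.9,-0.4,-1.5]]
    - [[3.34,-0.13,2.03],[-2.9,-0.4,-1.5]]
    - [[0,0,0],[0,0,0]]
    - [[0,0,0],[0,0,0]]
    - [[0,0,0],[0,0,0]]
  claw: 6

```text
clock: 9.35
position: [592.8, -279.1, 176.8]
ee_rot: [0.79, -0.613, 0.012, -0.007]
contact_force: [-0.4, -0.1, 0.7]
gripper_width: 60.4
grasp_force: 0.0
```

Run:
```python
from h import *
np.set_printoptions(precision=2,suppress=True)
s=arm.read_state(); print(s["position"],s["joints"]); print(R.from_quat(s["ee_rot"]).as_matrix()-down(195.5))
c=cam("wrist"); np.save("w4.npy",c,allow_pickle=True); cv2.imwrite("pics/w4.png",c["img"][:,:,::-1])
y=blob(col(c,(20,90,60),(35,255,255))); print("all yellow",y)
yt=blob(col(c,(20,90,200),(35,255,255))); print("bright yellow",yt); b=blob(col(c,(105,120,50),(130,255,255))); print("blue",b)
for z in(79,): print(onz(c,yt[2][0],z),onz(c,yt[0],z),onz(c,b[0],z))
print([onz(c,p,79) for p in cv2.boxPoints(yt[2])])
```

```text
[ 592.77 -279.11  176.78] [-0.19  0.46 -0.01 -0.   -1.07  0.45]
[[-0.02 -0.    0.03]
 [-0.01  0.02 -0.  ]
 [ 0.01 -0.03  0.  ]]
all yellow (array([281.85, 197.03]), array([274, 175,  17,  44, 713], dtype=int32), ((282.0, 196.5), (43.0, 16.0), 90.0))
bright yellow (array([282.45, 192.83]), array([276, 183,  12,  30, 205], dtype=int32), ((281.5, 197.5), (29.0, 11.0), 90.0))
blue (array([283.12, 266.98]), array([276, 245,  15,  45, 658], dtype=int32), ((282.9999694824219, 267.0), (43.99999237060547, 13.999998092651367), 90.0))
[ 598.58 -293.86   79.  ] [ 598.79 -297.58   79.  ] [ 582.86 -238.11   79.  ]
[array([ 605.42, -303.7 ,   79.  ]), array([ 597.35, -305.81,   79.  ]), array([ 591.57, -283.79,   79.  ]), array([ 599.84, -281.61,   79.  ])]
```

View pics/w4.png

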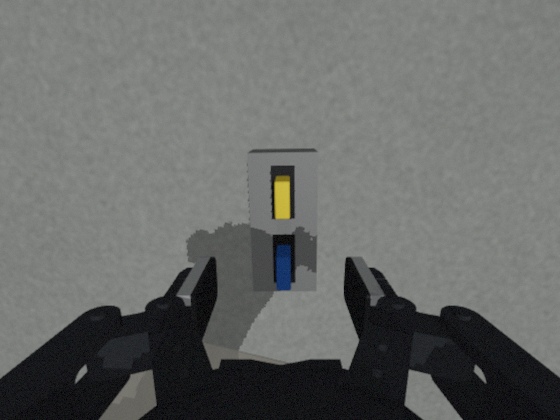

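w4: the rack is upright in the image at x 250–317. The yellow handle is at x 274–291, y 175–219, with its upper end face included. The blue handle is at (283,267).

Run:
```python
from h import *
np.set_printoptions(precision=2,suppress=True)
c=np.load("w4.npy",allow_pickle=True).item()
print("col V",c["hsv"][170:224,282,2].tolist()); print("row V",c["hsv"][200,268:296,2].tolist()); print(c["hsv"][240:294,283,2].tolist())
for p in((282,219.3),(282,200)): print(onz(c,p,79))
print("flange ends", [onz(c,p,49) for p in((283,166.),(283,235.))], "yaw", [np.degrees(np.arctan2(*(onz(c,a,45)-onz(c,b,45))[[1,0]])) for a,b in(((250,155),(250.5,230)),((317,155),(317,288)))])
```

```text
col V [39, 36, 37, 39, 39, 72, 112, 123, 124, 123, 125, 160, 187, 198, 201, 201, 201, 201, 202, 200, 202, 200, 201, 201, 200, 202, 201, 202, 199, 199, 199, 199, 199, 199, 200, 200, 199, 198, 199, 198, 199, 198, 199, 198, 198, 197, 198, 196, 169, 125, 118, 116, 118, 113]
row V [123, 121, 118, 93, 27, 15, 109, 175, 195, 200, 199, 199, 199, 201, 199, 199, 199, 201, 203, 200, 197, 166, 71, 39, 27, 37, 76, 119]
[21, 8, 17, 13, 45, 74, 87, 81, 85, 81, 81, 81, 85, 83, 84, 84, 86, 96, 104, 105, 107, 105, 105, 103, 107, 105, 107, 106, 104, 107, 106, 105, 107, 108, 105, 107, 105, 105, 100, 105, 104, 103, 104, 105, 106, 104, 105, 105, 106, 103, 107, 124, 135, 131]
[ 593.85 -277.08   79.  ]
[ 597.72 -292.06   79.  ]
flange ends [array([ 603.08, -313.81,   49.  ]), array([ 587.73, -254.48,   49.  ])] yaw [np.float64(-76.6601570859505), np.float64(-73.8983579311322)]
```

Run:
```python
from h import *
p=plan(np.array([597.3,-290.3,110.]),down(195),5)
plan(np.array([597.3,-290.3,62]),down(195),3,pose=p)
```

```text
[[[0.23,0.01,1.36],[-0.3,-0.1,-0.1]],[[0.23,0.0,1.36],[-0.3,-0.1,-0.1]],[[0.24,-0.0,1.35],[-0.3,-0.2,-0.2]],[[0.23,-0.01,1.36],[-0.3,-0.1,-0.1]],[[0.25,-0.02,1.36],[-0.3,-0.1,-0.1]]]
[[[-0.0,0.0,1.6],[-0.0,-0.0,-0.0]],[[-0.0,0.0,1.6],[-0.0,-0.0,-0.0]],[[-0.01,0.0,1.6],[-0.0,-0.0,-0.0]]]
```

Request:
drive_tool:
  deltas:
    - [[0.23,0.01,1.36],[-0.3,-0.1,-0.1]]
    - [[0.23,0,1.36],[-0.3,-0.1,-0.1]]
    - [[0.24,0,1.35],[-0.3,-0.2,-0.2]]
    - [[0.23,-0.01,1.36],[-0.3,-0.1,-0.1]]
    - [[0.25,-0.02,1.36],[-0.3,-0.1,-0.1]]
    - [[0,0,1.6],[0,0,0]]
    - [[0,0,1.6],[0,0,0]]
    - [[0,0,1.6],[0,0,0]]
    - [[0,0,0],[0,0,0]]
    - [[0,0,0],[0,0,0]]
    - [[0,0,0],[0,0,0]]
  claw: 6

```text
clock: 10.5
position: [598.1, -291.1, 62.0]
ee_rot: [0.793, -0.609, 0.001, -0.0]
contact_force: [0.2, 0.7, 0.9]
gripper_width: 59.8
grasp_force: 0.0
```

Run:
```python
from h import *
np.set_printoptions(precision=2,suppress=True)
s=arm.read_state();print(s["position"],s["contact_force"],s["joint_vel"]); print(delta(np.array([597.3,-290.3,53]),down(195)))
```

```text
[ 598.08 -291.11   61.98] [0.24 0.72 0.91] [-0.   -0.01  0.   -0.    0.   -0.  ]
(array([-0.1 ,  0.06,  0.9 ]), array([-0.05, -0.05, -0.03]))
```

Request:
drive_tool:
  deltas:
    - [[-0.05,0.03,0.45],[0,0,0]]
    - [[-0.05,0.03,0.45],[0,0,0]]
    - [[0,0,0],[0,0,0]]
    - [[0,0,0],[0,0,0]]

```text
clock: 10.9
position: [596.5, -289.9, 52.1]
ee_rot: [0.793, -0.609, -0.0, 0.0]
contact_force: [0.8, 0.1, 0.6]
gripper_width: 59.9
grasp_force: 0.0
```

Request:
drive_tool:
  deltas:
    - [[0,0,0],[0,0,0]]
    - [[0,0,0],[0,0,0]]
    - [[0,0,0],[0,0,0]]
    - [[0,0,0],[0,0,0]]
    - [[0,0,0],[0,0,0]]
    - [[0,0,0],[0,0,0]]
    - [[0,0,0],[0,0,0]]
    - [[0,0,0],[0,0,0]]
  claw: 0.5

```text
clock: 11.7
position: [596.8, -290.0, 52.4]
ee_rot: [0.793, -0.609, 0.0, -0.0]
contact_force: [-0.4, -0.0, 2.2]
gripper_width: 10.9
grasp_force: 59.8
```

Run:
```python
from h import *
F=axisframe(-0.5,-180); s=arm.read_state(); A=R.from_quat(s["ee_rot"]).as_matrix()
p=plan(np.array([597,-290,125.]),A,4)
p=plan(np.array([592,-140,300.]),slerp(A,F,.6),6,pose=p)
p=plan(np.array([585,12,290.]),F,5,pose=p)
p=plan(np.array([599.5,12.3,245.9]),F,3,pose=p)
```

```text
[[[0.0,-0.01,-1.81],[0.0,0.0,0.0]],[[0.0,-0.0,-1.82],[0.0,0.0,0.0]],[[0.0,-0.01,-1.81],[0.0,0.0,0.0]],[[0.0,-0.0,-1.82],[0.0,0.0,0.0]]]
[[[-2.44,-0.57,-2.92],[3.0,0.4,1.5]],[[-2.43,-0.65,-2.9],[3.0,0.4,1.5]],[[-2.43,-0.74,-2.88],[2.9,0.4,1.5]],[[-2.43,-0.82,-2.86],[3.0,0.4,1.5]],[[-2.43,-0.91,-2.83],[3.0,0.4,1.6]],[[-2.44,-0.99,-2.8],[3.0,0.4,1.5]]]
[[[-3.04,-0.11,0.19],[2.4,0.3,1.2]],[[-3.05,-0.03,0.18],[2.4,0.4,1.2]],[[-3.04,0.04,0.16],[2.3,0.3,1.2]],[[-3.05,0.11,0.14],[2.4,0.3,1.2]],[[-3.04,0.17,0.12],[2.4,0.3,1.2]]]
[[[-0.01,0.32,1.51],[0.0,0.0,-0.0]],[[-0.02,0.31,1.52],[0.0,0.0,-0.0]],[[-0.01,0.32,1.51],[0.0,0.0,-0.0]]]
```

Request:
drive_tool:
  deltas:
    - [[0,0,-1.81],[0,0,0]]
    - [[0,0,-1.82],[0,0,0]]
    - [[0,0,-1.81],[0,0,0]]
    - [[0,0,-1.82],[0,0,0]]
    - [[-2.44,-0.57,-2.92],[3,0.4,1.5]]
    - [[-2.43,-0.65,-2.9],[3,0.4,1.5]]
    - [[-2.43,-0.74,-2.88],[2.9,0.4,1.5]]
    - [[-2.43,-0.82,-2.86],[3,0.4,1.5]]
    - [[-2.43,-0.91,-2.83],[3,0.4,1.6]]
    - [[-2.44,-0.99,-2.8],[3,0.4,1.5]]
    - [[0,0,0],[0,0,0]]

```text
clock: 12.8
position: [591.9, -138.2, 304.9]
ee_rot: [0.733, -0.661, 0.114, -0.113]
contact_force: [1.2, -0.0, 0.2]
gripper_width: 10.9
grasp_force: 59.5
```

Request:
drive_tool:
  deltas:
    - [[-3.04,-0.11,0.19],[2.4,0.3,1.2]]
    - [[-3.05,-0.03,0.18],[2.4,0.4,1.2]]
    - [[-3.04,0.04,0.16],[2.3,0.3,1.2]]
    - [[-3.05,0.11,0.14],[2.4,0.3,1.2]]
    - [[-3.04,0.17,0.12],[2.4,0.3,1.2]]
    - [[0,0,0],[0,0,0]]
    - [[0,0,0],[0,0,0]]

```text
clock: 13.5
position: [583.9, 12.0, 288.2]
ee_rot: [-0.681, 0.686, -0.182, 0.181]
contact_force: [-0.6, 0.5, -0.2]
gripper_width: 11.2
grasp_force: 59.5
```

Run:
```python
from h import *
np.set_printoptions(precision=3,suppress=True)
s=arm.read_state();print(s["position"],s["joints"],s["joint_vel"],s["gripper_width"]); plan(np.array([599.5,12.3,245.9]),axisframe(-.5,-180),4)
```

```text
[583.946  11.971 288.239] [ 0.379  0.042 -0.527  0.369 -0.546 -0.659] [-0.028  0.002  0.043 -0.001  0.001  0.002] 11.223185510537782
[[[-0.01,0.19,1.11],[0.1,0.0,0.0]],[[-0.01,0.19,1.11],[0.0,0.0,0.0]],[[-0.01,0.19,1.11],[0.1,0.0,0.1]],[[-0.02,0.19,1.12],[0.0,0.0,-0.0]]]
```

Request:
drive_tool:
  deltas:
    - [[-0.01,0.19,1.11],[0.1,0,0]]
    - [[-0.01,0.19,1.11],[0,0,0]]
    - [[-0.01,0.19,1.11],[0.1,0,0.1]]
    - [[-0.02,0.19,1.12],[0,0,0]]
    - [[0,0,0],[0,0,0]]
    - [[0,0,0],[0,0,0]]
    - [[0,0,0],[0,0,0]]

```text
clock: 14.2
position: [601.0, 12.0, 248.3]
ee_rot: [-0.679, 0.687, -0.185, 0.184]
contact_force: [0.2, -0.2, -1.0]
gripper_width: 10.9
grasp_force: 59.5
```

Run:
```python
from h import *
np.set_printoptions(precision=3,suppress=True)
s=arm.read_state();print(s["position"],s["joints"]); print(delta(np.array([599.5,12.3,245.9]),axisframe(-.5,-180)))
c=cam("wrist"); np.save("w5.npy",c,allow_pickle=True); cv2.imwrite("pics/w5.png",cv2.resize(c["img"][100:350,80:430,::-1],None,fx=2.2,fy=2.2,interpolation=cv2.INTER_CUBIC))
Q=R.from_quat(s["ee_rot"]).as_matrix()
for y in(-10,0,10):
  for x in(-23,0,23): print((x,y),"flange top px",proj(c,s["position"]+Q@[x,y,3.4]))
u=np.array([.866,0,.5]); print("mouth px",[proj(c,np.array([628.2,12.3,196.2])+v) for v in(0*u,np.array([0,25,0]),np.array([0,-25,0]),13*u,-13*u)])
```

```text
[601.035  11.98  248.287] [ 0.352  0.105 -0.592  0.458 -0.412 -0.742]
(array([-0.03 ,  0.253,  0.129]), array([-0.223,  0.039, -0.163]))
(-23, -10) flange top px [261.867 310.38 ]
(0, -10) flange top px [261.157 269.583]
(23, -10) flange top px [260.389 225.428]
(-23, 0) flange top px [281.281 310.388]
(0, 0) flange top px [281.339 269.591]
(23, 0) flange top px [281.401 225.436]
(-23, 10) flange top px [300.696 310.397]
(0, 10) flange top px [301.521 269.599]
(23, 10) flange top px [302.415 225.443]
mouth px [array([285.226, 233.264]), array([285.44 , 267.905]), array([284.998, 196.349]), array([265.582, 233.424]), array([304.887, 233.103])]
```

View pics/w5.png

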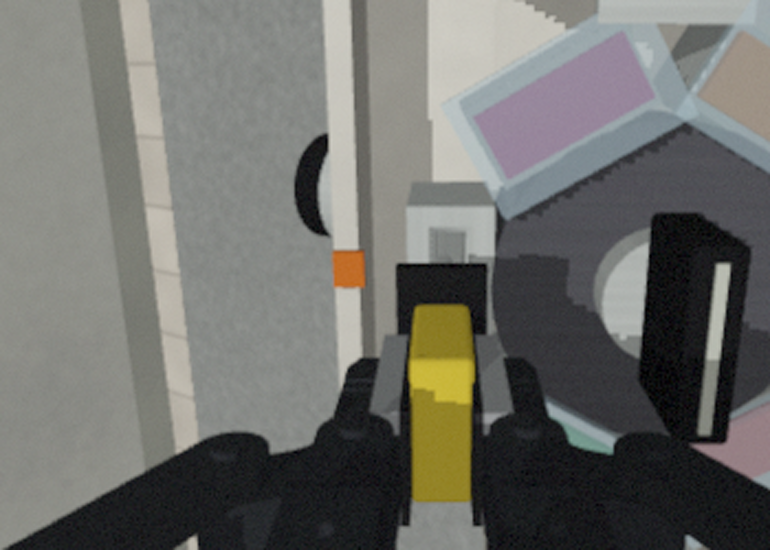

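The held flange's far edge is at px row 220, x 260–302. The pocket block starts at row 194, x 265–305. Compared with the prediction, the slider only needs about 1.1 mm in -x tool (besides the planned 2.5 mm in y).

Request:
drive_tool:
  deltas:
    - [[-0.06,0.12,0.6],[-0.1,0,-0.1]]
    - [[-0.07,0.13,0.6],[-0.1,0,-0.1]]
    - [[0,0,0],[0,0,0]]
    - [[0,0,0],[0,0,0]]
    - [[0,0,0],[0,0,0]]

```text
clock: 14.75
position: [604.4, 13.8, 235.9]
ee_rot: [-0.681, 0.685, -0.183, 0.182]
contact_force: [-0.5, -0.3, -0.6]
gripper_width: 10.9
grasp_force: 59.5
```

```bash
cat > chk.py <<'E'
from h import *
np.set_printoptions(precision=2,suppress=True)
F=axisframe(-.5,-180); s=arm.read_state(); Q=R.from_quat(s["ee_rot"]); seat=s["position"]+Q.apply([0,0,7.4])
print(s["joints"],"F tool",Q.inv().apply(s["contact_force"]),"T",s["wrist_torque"])
print("seat->mouth cm in F:",F.T@(np.array([628.2,13.3,196.2])-seat)/10,"rot",(Q.inv()*R.from_matrix(F)).as_rotvec(degrees=True))
E
python3 chk.py
```

```text
[ 0.35  0.13 -0.61  0.48 -0.38 -0.76] F tool [0.33 0.69 0.3 ] T [ 0.    1.08 -0.02]
seat->mouth cm in F: [ 0.02 -0.07  3.89] rot [0.04 0.05 0.09]
```

Request:
drive_tool:
  deltas:
    - [[0.02,-0.07,0.3],[0,0,0]]
    - [[0,0,0.4],[0,0,0]]
    - [[0,0,0.4],[0,0,0]]
    - [[0,0,0.4],[0,0,0]]
    - [[0,0,0],[0,0,0]]
    - [[0,0,0],[0,0,0]]

```text
clock: 15.35
position: [612.4, 13.3, 222.9]
ee_rot: [-0.681, 0.686, -0.183, 0.182]
contact_force: [-0.0, -0.4, -0.9]
gripper_width: 11.0
grasp_force: 59.5
```

```bash
python3 chk.py
python3 - <<'E'
from h import *
c=cam("wrist"); cv2.imwrite("pics/w6.png",cv2.resize(c["img"][150:300,200:400,::-1],None,fx=3.5,fy=3.5,interpolation=cv2.INTER_CUBIC))
E
```

```text
[ 0.33  0.15 -0.62  0.52 -0.34 -0.8 ] F tool [0.39 0.46 0.79] T [-0.04  1.13  0.03]
seat->mouth cm in F: [-0.01 -0.03  2.36] rot [0.07 0.03 0.08]
```

View pics/w6.png

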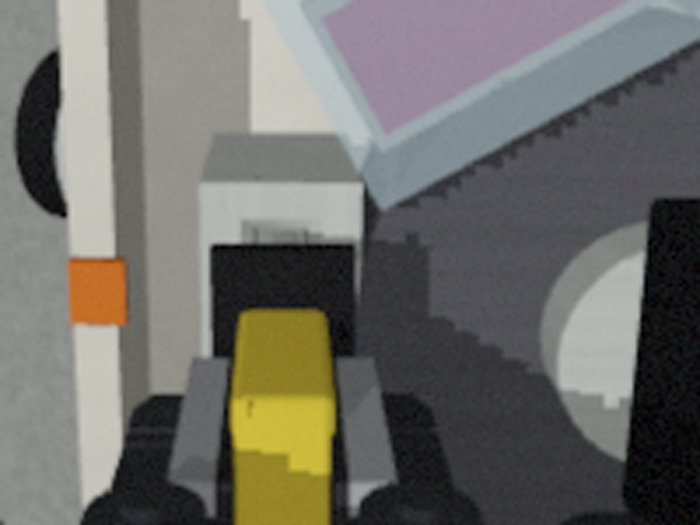

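w6: the flange (x 211–355) is centred over the pocket block (x 200–363), the blade is about 10 mm in and there is no contact force.

Request:
drive_tool:
  deltas:
    - [[-0.01,-0.03,0.4],[0,0,0]]
    - [[0,0,0.4],[0,0,0]]
    - [[0,0,0.4],[0,0,0]]
    - [[0,0,0.4],[0,0,0]]
    - [[0,0,0.3],[0,0,0]]
    - [[0,0,0],[0,0,0]]
    - [[0,0,0],[0,0,0]]

```text
clock: 16.1
position: [622.2, 13.4, 206.8]
ee_rot: [-0.681, 0.686, -0.183, 0.182]
contact_force: [0.2, -0.1, 0.3]
gripper_width: 10.8
grasp_force: 59.5
```

```bash
python3 chk.py
```

```text
[ 0.31  0.19 -0.64  0.59 -0.29 -0.85] F tool [ 0.15 -0.31 -0.12] T [-0.05  1.06 -0.02]
seat->mouth cm in F: [0.   0.01 0.47] rot [0.05 0.04 0.09]
```

Request:
drive_tool:
  deltas:
    - [[0,0,0.1],[0,0,0]]
    - [[0,0,0.1],[0,0,0]]
    - [[0,0,0.1],[0,0,0]]
    - [[0,0,0.1],[0,0,0]]
    - [[0,0,0],[0,0,0]]
    - [[0,0,0],[0,0,0]]

```text
clock: 16.7
position: [624.2, 13.4, 203.4]
ee_rot: [-0.681, 0.685, -0.183, 0.182]
contact_force: [-0.2, 0.5, -0.6]
gripper_width: 11.2
grasp_force: 59.5
```

```bash
python3 chk.py
```

```text
[ 0.31  0.19 -0.65  0.61 -0.28 -0.87] F tool [-0.51  0.46  0.47] T [-0.    1.07 -0.03]
seat->mouth cm in F: [0.01 0.01 0.08] rot [0.04 0.04 0.09]
```

Still no contact. I keep feeling down in 1 mm steps.

Request:
drive_tool:
  deltas:
    - [[0,0,0.1],[0,0,0]]
    - [[0,0,0],[0,0,0]]
    - [[0,0,0],[0,0,0]]

```text
clock: 17.0
position: [624.7, 13.4, 202.6]
ee_rot: [-0.681, 0.685, -0.183, 0.182]
contact_force: [-0.2, -1.0, -0.1]
gripper_width: 11.0
grasp_force: 59.6
```

Request:
drive_tool:
  deltas:
    - [[0,0,0.1],[0,0,0]]
    - [[0,0,0],[0,0,0]]
    - [[0,0,0],[0,0,0]]

```text
clock: 17.3
position: [624.8, 13.3, 202.5]
ee_rot: [-0.681, 0.686, -0.184, 0.182]
contact_force: [-5.7, 1.6, 6.0]
gripper_width: 11.0
grasp_force: 60.7
```

```bash
python3 chk.py
```

```text
[ 0.31  0.19 -0.65  0.62 -0.27 -0.88] F tool [-1.56  1.98 -8.02] T [0.23 1.86 0.09]
seat->mouth cm in F: [-0.01  0.02 -0.03] rot [0.   0.03 0.07]
```

Request:
drive_tool:
  deltas:
    - [[0,0,0.1],[0,0,0]]
    - [[0,0,0],[0,0,0]]
    - [[0,0,0],[0,0,0]]

```text
clock: 17.6
position: [624.9, 13.2, 202.4]
ee_rot: [-0.68, 0.686, -0.184, 0.182]
contact_force: [-12.2, 2.5, 9.6]
gripper_width: 10.8
grasp_force: 62.0
```

```bash
python3 chk.py
```

```text
[ 0.31  0.19 -0.65  0.62 -0.27 -0.88] F tool [ -2.38   5.78 -14.45] T [0.47 2.69 0.15]
seat->mouth cm in F: [-0.01  0.02 -0.03] rot [-0.04  0.02  0.06]
```

Request:
drive_tool:
  deltas:
    - [[0,0,0],[0,0,0]]
    - [[0,0,0],[0,0,0]]
    - [[0,0,0],[0,0,0]]
    - [[0,0,0],[0,0,0]]
    - [[0,0,0],[0,0,0]]
  claw: 2.6

```text
clock: 18.1
position: [625.8, 13.4, 200.6]
ee_rot: [-0.681, 0.686, -0.183, 0.182]
contact_force: [-0.2, 1.1, 0.6]
gripper_width: 25.9
grasp_force: 0.0
```

Request:
drive_tool:
  deltas:
    - [[0,0,-0.5],[0,0,0]]
    - [[0,0,-1],[0,0,0]]
    - [[0,0,-2],[0,0,0]]
    - [[0,0,-2.5],[0,0,0]]
    - [[0,0,-2.5],[0,0,0]]
    - [[0,0,-2.5],[0,0,0]]
    - [[0,0,0],[0,0,0]]
    - [[0,0,0],[0,0,0]]

```text
clock: 18.9
position: [570.6, 14.0, 296.7]
ee_rot: [-0.681, 0.685, -0.183, 0.183]
contact_force: [-0.4, -0.5, -0.2]
gripper_width: 26.1
grasp_force: 0.0
```

Run:
```python
from h import *
s=arm.read_state(); print(s["contact_force"],s["gripper_width"])
c=cam("wrist"); t=cam("top")
a=cv2.resize(c["img"][60:330,100:420,::-1],(480,405)); b=cv2.resize(t["img"][150:285,210:310,::-1],(300,405),interpolation=cv2.INTER_CUBIC)
cv2.imwrite("pics/w7.png",np.hstack([a,b]))
np.save("w7.npy",c,allow_pickle=True)
```

```text
[-0.41577058 -0.47687581 -0.20991724] 26.112321429059467
```

View pics/w7.png

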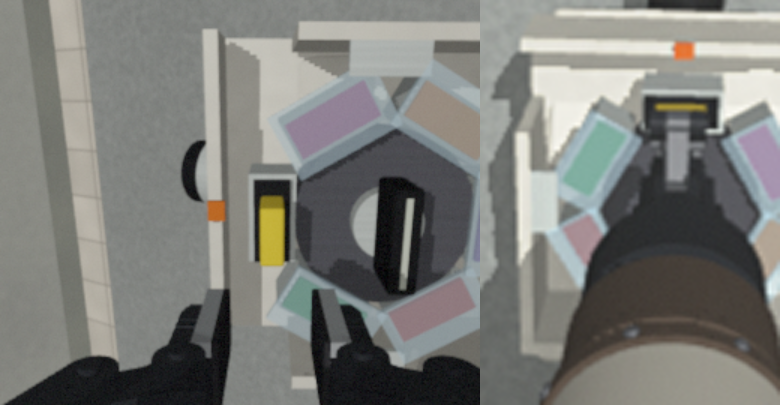

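w7: the yellow slider sits with its flange inside the pocket block beside the orange mark, and the fingers are clear. I check the wheel angle and seat height once by numbers, then hand in.

Run:
```python
from h import *
np.set_printoptions(precision=2,suppress=True)
c=np.load("w7.npy",allow_pickle=True).item(); a=np.array([-.5,0,.866]); g=np.array([558.2,12,195])
hs=c["hsv"]; m=(hs[:,:,2]>110)&(hs[:,:,1]<90)
b=blob(m,(362,185,380,258)); print(b)
k=np.zeros(m.shape,np.uint8); k[185:258,362:380]=m[185:258,362:380]
ys,xs=np.nonzero(k); f=np.polyfit(ys,xs,1)
P=[onplane(c,(np.polyval(f,y),y),g+12*a,a) for y in(ys.min(),ys.max())]
d=P[0]-P[1]; print("len",np.linalg.norm(d),"angle from world y",np.degrees(np.arctan2(d@[.866,0,.5],d[1])))
y=blob(col(c,(20,90,170),(35,255,255))); print("handle top",y[1],onplane(c,y[2][0],np.array([628.2,12.5,196.2])+34*a,a),"expected",np.array([628.2,12.5,196.2])+34*a)
```

```text
(array([370.78, 220.77]), array([367, 192,   9,  61, 297], dtype=int32), ((370.6393737792969, 221.9672088623047), (5.070001602172852, 60.477874755859375), 5.194429397583008))
len 47.328959392892585 angle from world y 178.35374246258212
handle top [274 199  15  38 549] [611.47  10.36 225.8 ] expected [611.2   12.5  225.64]
```

```bash
python3 -c "
from bench import arm
print(arm.job_done())"
```

```text
the job is handed in; nothing more can be done
None
```

I turned the filter wheel one click clockwise and let go of it, then slid the yellow slider fully home into the empty pocket and released it. The job is handed in at about 19 s with the arm clear; contact came at the expected depth and the last picture shows the slider seated. The bystanders were not touched, and the judge returned no result to confirm it.

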